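# Lift the bulb bin out of its organiser and tip the bulbs into the tray

### The arm

A 6-joint arm with a two-finger parallel gripper is mounted at the origin on the work surface. World frame = base frame: x ahead of the robot, y to its left, z up, the work surface at z = 0. Lengths are in mm, angles in rad, forces in N, time in s.
With the tool pointing down it reaches from about 350 to 875 mm from the base axis. Payload 4.2 kg.
Tool frame: the origin (TCP) lies between the finger pads; the fingertips stand 17 mm ahead of it and the grasp point (between the pads) lies 2 mm behind it; z points along the fingers, y is the line along which they close (so a half turn about z gives the same grasp; the last joint's range is limited). The gripper opens to 85 mm and grips with 20 to 120 N. Pads are 22 mm wide; open, the fingers measure 114 mm over their backs; the gripper's body (76 mm by 85 mm) begins 54 mm behind the grasp point. The pads swing forward as they close: fully open they stand 13 mm farther back than shut.
Start: joints at [1.431, 0.385, 0.008, 0, -1.194, -0.259], TCP at [242.662, 575.946, 248.312] pointing down, gripper open.
Joint ranges: [-3.14, 3.14], [-1.21, 2.06], [-1.07, 1.41], [-3.16, 2.05], [-2.99, -0.16], [-3.1, 3.1]. Speed limits (rad/s): [2.79, 2.79, 3.14, 3.14, 3.14, 3.14].

### API

Orientations are given as a unit quaternion [x, y, z, w].
In Python, from bench import arm gives the robot as it stands.
- The arm moves only by the shell command python3 jog.py 'ROWS' [OPENING]. ROWS is rows parted by semicolons, their numbers by spaces, 1 to 10 of them, each of 6 numbers: dx, dy, dz in mm, then a rotation vector rx, ry, rz in rad; each row is the pose to reach, as a shift and turn from the pose commanded when the command began, along the tool's axes at that moment; what a row does not reach only later rows make up. A row lasts 1/10 s, in which the tool goes at most 50 mm and 0.15 rad, less where a joint would pass 70% of its speed; a pose out of reach is approached as far as the arm can. OPENING is the finger opening in mm, set as the command begins (- or left out keeps the last). The fingers move at their own pace and stop on an object; the grip force is fixed at half the most. Time passes only in rows, so rows that do not move let the fingers close. It prints the time, the measured TCP pose, the force, the opening and the grip force at its end.
- arm.read_state(): the state, without advancing time (a new reading comes with each control period).
- arm.get_image(name): name is "side" or "top"; returns the picture (480x640x3 uint8, blue, green, red); there is no depth.
- arm.get_calibration(name): a dict with "K" (3x3 intrinsics, pixels), "rvec" (rotation vector, rad) and "tvec" (3), from world to camera coordinates, as OpenCV has them. Camera axes: x right, y down, z forward; pixel columns grow to the right and rows downward; lengths in mm; the calibration is good to about 2 mm. A picture is of the moment at which its call begins. get_calibration takes no time and is no camera call.
- arm.job_done(): hands the job in; it is judged then, once.
The state is a dict: "clock": time; "joints": joint angles; "joint_vel": joint speeds; "joint_efforts": joint torques, N m; "position": TCP position; "ee_rot": TCP orientation; "contact_force": force on the tool from outside, world axes, zero at the start; "wrist_torque": the same for the moment, N m; "gripper_width": finger opening in mm; "grasp_force": force on a finger pad.
Only numpy, scipy, OpenCV 4.12 (cv2) and the standard library are available. Lean on these libraries where they do the work, as an engineer would, in place of code of your own. Each camera call takes 0.05 s, during which the arm holds its last target. There are 200 camera calls.

### The job

Lift the bin that holds the two flower bulbs straight up out of the organiser frame by its carrying bar, keeping it level until it is clear, and tip it low over the aluminium tray so that both bulbs roll out gently into the tray; the bulbs bruise, so never touch them with the gripper or drop them from high. Then stand the emptied bin upright on the cork mat, centred on it, and let go. Leave the other two bins and what they hold, the strawberry pot with its stakes and the trowel where they are.

Things in the scene. Friction and masses are not known exactly. Their poses are not given: they have to be found in the camera images.
- frame: Dark sage organiser frame, fixed, 174 (x) x 240 (y) x 42 mm high, floor 4 thick, three open bays side by side along y, centres at y = -78, 0, +78 mm, each with one bin standing on its floor with 2 mm play all round. Origin: centre of the underside, z up. The bins' open fronts face the frame's -x.
- bulb_bin: Sage plastic scoop bin, 160 (x) x 71 (y) mm, walls 2.5, floor 3, sides and rear 62 high; at the front (-x) a ramp rises from the floor at x=-25 to a 20 mm high lip at x=-80, open above. A flat carrying bar along y spans the middle: 14 thick (x), 71 long, 80 to 102 mm above the underside. Origin: centre of underside, z up. 0.18 kg, in any bay; holds the two bulbs.
- bulb_bin_handle (a point): Centre of the bulb bin's carrying bar, 91 mm above its underside; axes as the bin. The ramp inside slopes 17 degrees, so the bulbs roll out over the lip when the bin is tipped lip-down by 35 degrees or more.
- bulb_bin_inside (a point): Point in the bulb bin 15 mm behind (+x) its centre and 30 mm above its underside, between the two bulbs as they start.
- feet_bin: Another bin of the same shape in another bay, holding a terracotta pot foot; leave alone. Same size and origin as the bulb bin.
- empty_bin: Third bin of the same shape, empty, in the remaining bay; leave alone. Same size and origin as the bulb bin.
- pot_foot: Terracotta pot foot, 65 x 30 x 30 mm, lying in feet_bin; leave alone. Origin: centre of its underside.
- bulb_a_centre (a point): Centre of the thick part of a brown flower bulb, onion-shaped, 54 mm across and 60 mm high with a small flat base; stands upright in the rear (+x) half of the bulb bin, this point 25 mm above its base, 28 mm above the bin's underside. About 0.09 kg.
- bulb_b_centre (a point): The same of the second, equal bulb, standing in front of the first, near the bin's middle.
- bulb_a: The first bulb itself; origin at the centre of its flat base.
- bulb_b: The second bulb itself; origin at the centre of its flat base.
- tray: Empty aluminium tray, fixed, 220 (x) x 200 (y) x 40 mm high, walls and floor 4 mm. Origin: centre of the underside, z up. Frame on one side of the bench (left or right), tray on the other.
- mat: Cork mat, fixed, 200 (x) x 116 (y) x 4 mm thick, where the emptied bin goes. Origin: centre of the underside. Lies between frame and tray, either nearer to or farther from the robot than the pot.
- pot: Glazed terracotta strawberry pot, 100 mm across, 140 high, loose, 0.95 kg, with three bamboo stakes in a tripod inside its rim rising to 304 mm. Origin: centre of the underside. Stands between frame and tray, at the other end of the gap from the mat.
- trowel: Trowel, 258 mm long with a teal silicone handle, 67 wide at the blade, 28 high, lying on the bench on the far side. Origin near its middle at the underside, x towards the blade.

How it is judged:
By the outcome, as a careful person would: the job done as asked, in the order asked, and still so for the second after the job is handed in, with the robot touching nothing.
It also fails if it takes over 67 s, if anything falls off the work surface, if the arm or the gripper's body presses on something with over 40 N, if the wrist force passes 120 N, or if a joint passes its speed limit or range.

## Working session

There is one attempt and no reset: what is moved stays moved. The work goes in short steps, Python scripts to look and compute and a shell command to move; the robot and the scene stay as the last step left them, time stands still between calls to the robot, and variables do not carry over. Pictures are saved under pics/ and viewed, at most 10 in all, crops included, and the job is handed in when it is done.

```bash
ls; mkdir -p pics; python3 - <<'E'
from bench import arm
import cv2
for n in("side","top"):
    cv2.imwrite(f"pics/{n}0.png",arm.get_image(n)); c=arm.get_calibration(n); print(n,c)
s=arm.read_state(); print(s)
E
```

```text
bench.py
jog.py
pics
side {'K': array([[494.7267096 ,   0.        , 313.89392879],
       [  0.        , 494.7267096 , 240.00975648],
       [  0.        ,   0.        ,   1.        ]]), 'rvec': array([ 2.21804088, -0.73982344,  0.34546162]), 'tvec': array([-475.40870977,  298.56823521,  724.30640196])}
top {'K': array([[437.5015882 ,   0.        , 320.38280549],
       [  0.        , 437.5015882 , 236.82526318],
       [  0.        ,   0.        ,   1.        ]]), 'rvec': array([ 2.20438563, -2.17028605,  0.07622166]), 'tvec': array([  3.82825433, 613.17797896, 840.17324443])}
{'clock': 0.1, 'joints': array([ 1.43061715e+00,  3.85493283e-01,  6.78610401e-03, -4.20530650e-04,
       -1.19397575e+00, -2.58589261e-01]), 'joint_vel': array([ 0.00132385, -0.00087317,  0.00409797,  0.00072682, -0.00191701,
        0.00091528]), 'joint_efforts': array([-4.47579305e-04, -3.93318951e+01,  1.88929868e+01,  4.19790030e+00,
       -2.58908804e-03,  7.31495334e-06]), 'position': array([242.48286644, 575.53546991, 247.33408946]), 'ee_rot': array([ 9.80172911e-01, -1.98141710e-01, -1.39281826e-04,  9.53213631e-04]), 'contact_force': array([-0.54936441,  0.13616213,  0.22400114]), 'wrist_torque': array([-0.05012259, -0.02445912, -0.02014076]), 'grasp_force': 0.0, 'gripper_width': 85.50840710171128}
```

View pics/top0.png

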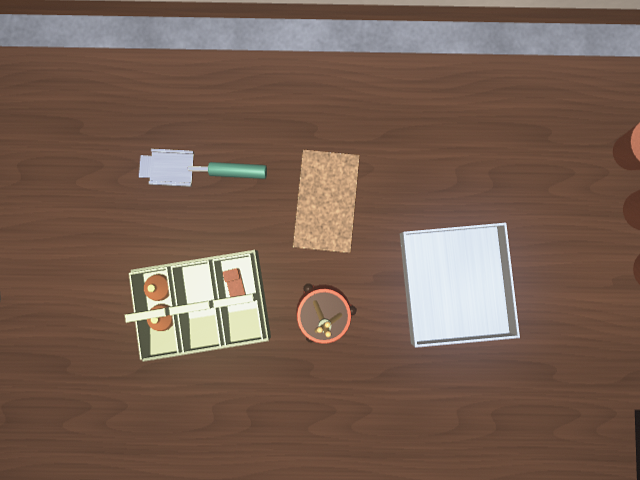

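View pics/side0.png

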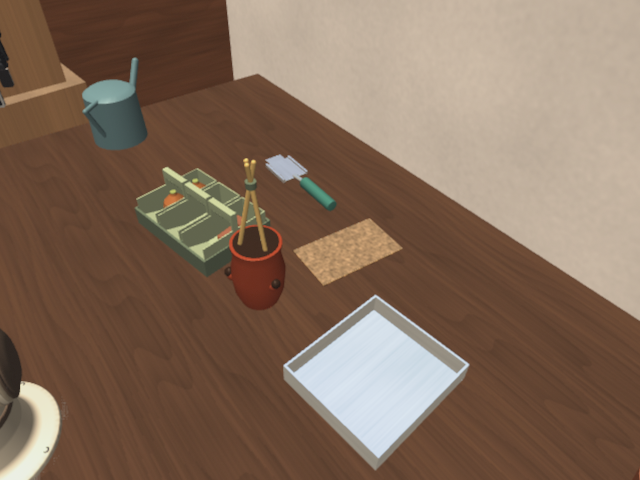

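```bash
cat > h.py <<'E'
import numpy as np, cv2
from bench import arm
def cam(n):
    c=arm.get_calibration(n); R=cv2.Rodrigues(np.array(c["rvec"]))[0]
    return c["K"],R,np.array(c["tvec"]).ravel()
def cast(n,uv,z):
    K,R,t=cam(n); uv=np.atleast_2d(np.float64(uv)); d=(R.T@np.linalg.inv(K)@np.c_[uv,np.ones(len(uv))].T).T
    o=-R.T@t; return o+d*((z-o[2])/d[:,2])[:,None]
def proj(n,P):
    K,R,t=cam(n); return cv2.projectPoints(np.float64(np.atleast_2d(P)),cv2.Rodrigues(R)[0],t,K,None)[0][:,0]
E
python3 - <<'E'
from h import *
np.set_printoptions(precision=1,suppress=True)
im=cv2.imread("pics/top0.png"); hsv=cv2.cvtColor(im,cv2.COLOR_BGR2HSV)
def rect(m,box,z,name):
    k=np.zeros_like(m); x0,y0,x1,y1=box; k[y0:y1,x0:x1]=m[y0:y1,x0:x1]
    c=max(cv2.findContours(k,cv2.RETR_EXTERNAL,cv2.CHAIN_APPROX_NONE)[0],key=cv2.contourArea)
    b=cv2.boxPoints(cv2.minAreaRect(c)); P=cast("top",b,z); 
    e=np.diff(np.r_[P,P[:1]],axis=0)[:,:2]
    print(name,b.tolist(),"centre",P.mean(0),"sides",np.linalg.norm(e,axis=1),"ang",np.degrees(np.arctan2(e[:,1],e[:,0])))
print("camtop",-cam("top")[1].T@cam("top")[2])
rect(cv2.inRange(hsv,(8,70,120),(25,200,255)),(280,140,375,262),4,"mat")
rect(cv2.inRange(hsv,(0,0,110),(180,60,255)),(390,210,535,360),40,"tray")
rect(cv2.inRange(hsv,(0,0,60),(180,255,255))&cv2.inRange(hsv,(22,15,30),(90,150,255)),(110,240,290,370),42,"frame")
rect(cv2.inRange(hsv,(0,120,100),(8,255,255)),(285,275,365,355),140,"pot")
cv2.imwrite("pics/crop.png",cv2.resize(im[240:370,110:285],None,fx=4.5,fy=4.5,interpolation=cv2.INTER_CUBIC))
E
```

```text
camtop [554.3  14.2 880. ]
mat [[276.3756408691406, 250.6602020263672], [286.0842590332031, 147.1016387939453], [359.3775939941406, 153.97288513183594], [349.6689758300781, 257.53143310546875]] centre [684.8  19.5   4. ] sides [211.6 149.8 211.4 147.3] ang [ -4.1 -94.5 175.3  85.5]
tray [[398.97015380859375, 231.35772705078125], [508.42889404296875, 220.76495361328125], [519.7670288085938, 337.92578125], [410.30828857421875, 348.5185546875]] centre [ 525.3 -253.7   40. ] sides [212.7 223.7 208.9 223.2] ang [ -83.6 -175.3   96.3    5.7]
frame [[117.01319122314453, 271.4817810058594], [256.7647399902344, 248.94119262695312], [271.5010681152344, 340.3063049316406], [131.74951171875, 362.8468933105469]] centre [477.1 250.6  42. ] sides [269.6 175.2 265.8 174.5] ang [ -79.9 -169.4   99.9   11.8]
pot [[285.0, 316.0], [323.5, 277.5], [362.0, 316.0], [323.5, 354.5]] centre [472.3   6.2 140. ] sides [91.  91.  90.5 90.4] ang [ -44.2 -134.   135.4   46.3]
```

View pics/crop.png

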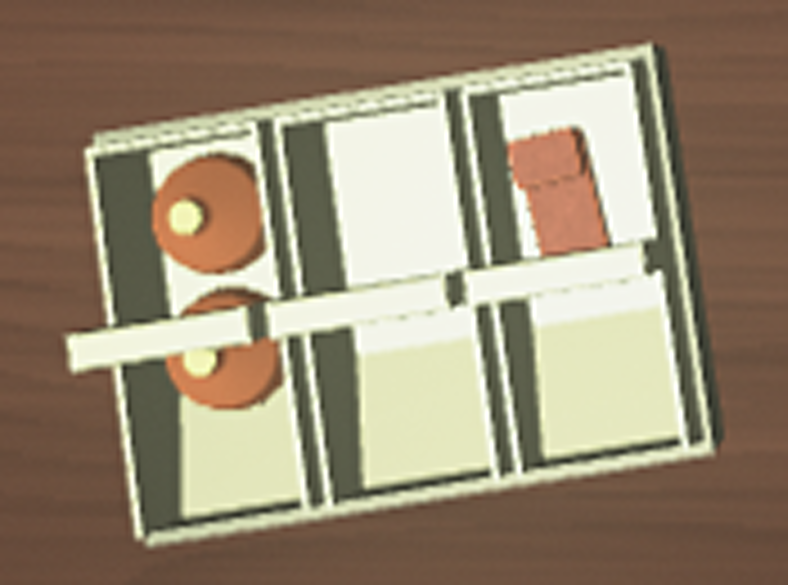

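```bash
python3 - <<'E'
from h import *
np.set_printoptions(precision=1,suppress=True)
c=lambda a:np.array([110,240])+(np.array(a)+.5)/4.5-.5
def rep(n,P):
    e=np.diff(np.r_[P,P[:1]],axis=0)[:,:2]; print(n,P.mean(0),"sides",np.linalg.norm(e,axis=1),"ang",np.degrees(np.arctan2(e[:,1],e[:,0])))
b1=cast("top",c([[66,338],[71,372],[252,341],[248,308]]),106);rep("bar1",b1)
b3=cast("top",c([[466,273],[471,305],[648,272],[645,245]]),106);rep("bar3",b3)
rep("bin rims far corners z66",cast("top",c([[90,150],[142,540],[712,452],[650,50]]),66))
d=b1.mean(0)-b3.mean(0);print("bar1-3",d,np.linalg.norm(d),np.degrees(np.arctan2(-d[0],d[1])))
im=cv2.imread("pics/top0.png"); hsv=cv2.cvtColor(im,cv2.COLOR_BGR2HSV)
m=cv2.inRange(hsv,(8,70,135),(25,200,255)); k=m*0;k[140:262,280:375]=m[140:262,280:375];k=cv2.morphologyEx(k,cv2.MORPH_CLOSE,np.ones((5,5)));k=cv2.morphologyEx(k,cv2.MORPH_OPEN,np.ones((9,9)))
q=cv2.boxPoints(cv2.minAreaRect(max(cv2.findContours(k,0,1)[0],key=cv2.contourArea)));print(q.tolist());rep("mat",cast("top",q,4))
rep("mat eye",cast("top",[[303,150],[293.5,247],[351,252],[359,155]],4))
rep("tray eye",cast("top",[[401.5,233],[414.5,347],[519,338.5],[506,223.5]],40))
# side-view checks
M=cast("top",[[303,150],[293.5,247],[351,252],[359,155]],4)
print("side proj mat",proj("side",M).tolist()); print("bar1 side",proj("side",b1).tolist())
cv2.imwrite("pics/crops.png",cv2.resize(cv2.imread("pics/side0.png")[150:290,120:420],None,fx=2.6,fy=2.6,interpolation=cv2.INTER_CUBIC))
E
```

```text
bar1 [465.1 318.3 106. ] sides [13.3 71.  12.9 71.4] ang [-169.   -79.5    9.2  100.2]
bar3 [492.9 164.2 106. ] sides [12.6 70.  10.5 70.5] ang [-169.2  -78.6    7.9   99.7]
bin rims far corners z66 [479.5 236.7  66. ] sides [160.  233.9 166.1 233.7] ang [-169.8  -80.5   10.2  101. ]
bar1-3 [-27.9 154.1   0. ] 156.5938015512558 10.244888872201788
[[292.2771911621094, 247.2277069091797], [302.1188049316406, 148.81187438964844], [359.6435852050781, 154.56434631347656], [349.8019714355469, 252.9801788330078]]
mat [687.8   3.2   4. ] sides [201.3 117.6 201.2 115.8] ang [ -4.6 -94.9 174.9  85.2]
mat eye [687.6   1.9   4. ] sides [198.3 115.6 198.  114.3] ang [175.5 -94.1  -4.1  85.7]
tray eye [ 523.7 -255.3   40. ] sides [217.5 199.1 219.8 202.8] ang [-173.3  -84.6    5.7   96.1]
side proj mat [[368.483638286595, 218.19605283572446], [292.7107991967717, 250.47612557172243], [323.78903858893466, 285.32651856123965], [401.7629462655442, 247.85846162371402]]
bar1 side [[166.67912482356425, 166.54140609953367], [161.53755275279477, 169.1059207178651], [181.72806065102, 182.50668187189433], [186.85027043738185, 179.92738479754814]]
```

View pics/crops.png

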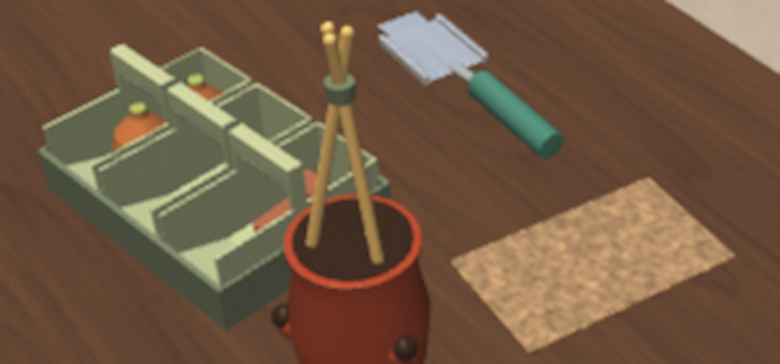

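```bash
cat >> h.py <<'E'
from scipy.spatial.transform import Rotation as Ro
def tool(yaw,tilt=0):
    B=(Ro.from_euler('z',yaw,degrees=True)*Ro.from_euler('y',-tilt,degrees=True)).as_matrix()
    return B@np.array([[0,-1,0],[-1,0,0],[0,0,-1.]])
def rel(p,yaw,tilt=0):
    """shift and turn (tool axes) from the present pose to TCP p with the bin at yaw, tilt"""
    s=arm.read_state(); R=Ro.from_quat(s["ee_rot"]).as_matrix()
    r=np.r_[R.T@(np.array(p)-s["position"]),Ro.from_matrix(R.T@tool(yaw,tilt)).as_rotvec()]
    print(np.round(r[:3],1),np.round(r[3:],3),"| at",s["position"].round(1),"j",s["joints"].round(2),"t",s["clock"],"w",round(s["gripper_width"],1))
E
python3 -c "
from h import *
rel([465.1,318.3,200],10.2)"
```

```text
[305.  150.5  47.7] [ 0.002 -0.001  0.994] | at [242.5 575.5 247.3] j [ 1.43  0.39  0.01 -0.   -1.19 -0.26] t 0.1 w 85.5
```

```bash
python3 jog.py '35 15 5 0 0 0.1;70 35 10 0 0 0.23;105 52 15 0 0 0.35;140 69 20 0 0 0.47;175 86 27 0 0 0.59;210 104 33 0 0 0.71;245 121 39 0 0 0.83;280 138 44 0 0 0.94;305 150.5 47 0 0 0.994;305 150.5 47 0 0 0.994' 60; python3 -c "
from h import *
rel([465.1,318.3,150],10.2)"
```

```text
clock: 1.1
position: [466.4, 316.0, 200.2]
ee_rot: [0.766, -0.643, -0.0, 0.001]
contact_force: [-0.2, -0.3, -0.7]
gripper_width: 60.3
grasp_force: 0.0
[-2.6  0.8 50.2] [ 0.002 -0.002 -0.005] | at [466.4 316.  200.2] j [ 0.88  0.32 -0.22 -0.   -1.04 -0.71] t 1.1 w 60.3
```

```bash
python3 jog.py '-1 0.4 20 0.001 -0.001 0;-2 0.8 40 0.001 -0.001 -0.003;-2.6 0.8 50 0.001 -0.001 -0.003;-2.6 0.8 50 0.001 -0.001 -0.003' ; python3 -c "
from h import *
rel([465.1,318.3,98],10.2)
for n in ('side','top'): cv2.imwrite('pics/%s1.png'%n,arm.get_image(n))
a=cv2.imread('pics/top1.png')[230:380,90:290]; b=cv2.imread('pics/side1.png')[60:260,90:330]
cv2.imwrite('pics/m1.png',np.hstack([cv2.resize(a,(400,300)),cv2.resize(b,(360,300))]))
"
```

```text
clock: 1.5
position: [463.1, 321.0, 149.7]
ee_rot: [0.768, -0.64, -0.0, 0.001]
contact_force: [0.5, 0.2, 0.1]
gripper_width: 59.9
grasp_force: 0.0
[ 3.  -1.6 51.7] [ 0.002 -0.001  0.004] | at [463.1 321.  149.7] j [ 0.89  0.37 -0.28 -0.   -0.92 -0.71] t 1.5 w 59.9
```

View pics/m1.png

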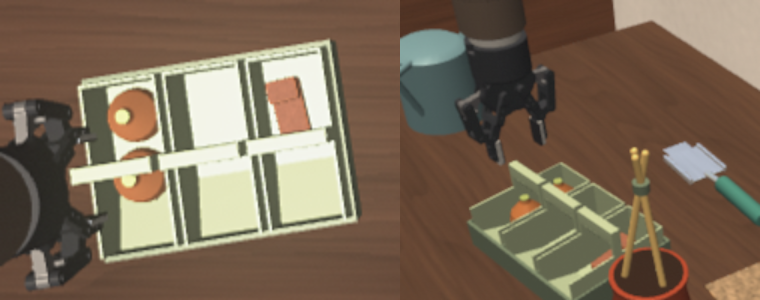

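```bash
python3 -c "
from h import *
s=arm.read_state();R=Ro.from_quat(s['ee_rot']).as_matrix();p=s['position']
for z in (0,10,17):
  for y in (-30,0,30):
    P=p+R@[0,y,z]; print(z,y,P.round(0),proj('top',P).round(0),proj('side',P).round(0))
print(cast('top',[[133,297.5],[138.5,338.5]],140))
b=cv2.imread('pics/side1.png')[60:260,90:330]; a=cv2.imread('pics/top1.png')[250:370,60:180]
cv2.imwrite('pics/m2.png',np.hstack([cv2.resize(a,(400,400)),cv2.resize(b[:140,:140],(400,400))]))
"
```

```text
0 -30 [494. 327. 152.] [[129. 301.]] [[181. 150.]]
0 0 [464. 322. 152.] [[132. 319.]] [[169. 155.]]
0 30 [435. 316. 152.] [[134. 337.]] [[157. 161.]]
10 -30 [494. 327. 142.] [[132. 300.]] [[182. 154.]]
10 0 [464. 322. 142.] [[134. 318.]] [[170. 159.]]
10 30 [435. 316. 142.] [[137. 336.]] [[158. 165.]]
17 -30 [494. 327. 135.] [[134. 300.]] [[182. 157.]]
17 0 [464. 322. 135.] [[136. 318.]] [[170. 162.]]
17 30 [435. 316. 135.] [[139. 335.]] [[158. 168.]]
[[497.94498488 326.30892528 140.        ]
 [430.24044505 314.1133942  140.        ]]
```

View pics/m2.png

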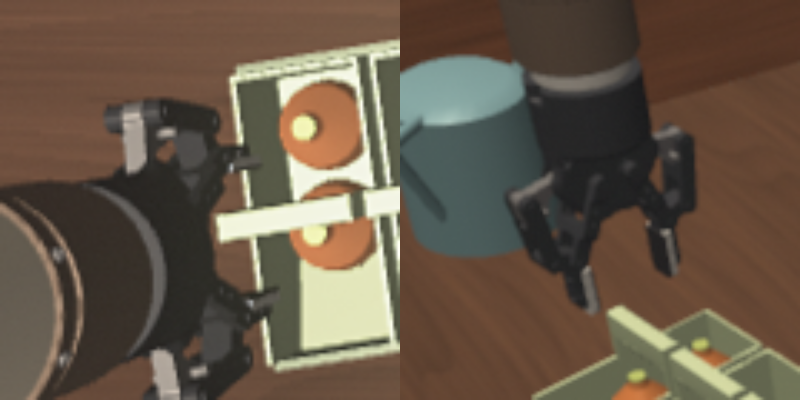

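```bash
python3 jog.py '1 -0.5 12 0 0 0;1.8 -1 24 0 0 0;1.8 -1 24 0 0 0;1.8 -1 24 0 0 0'; python3 -c "
from h import *
rel([465.1,318.8,98],10.2)"
```

```text
clock: 2.0
position: [465.3, 319.4, 126.8]
ee_rot: [0.768, -0.64, 0.0, -0.0]
contact_force: [0.5, -0.2, -0.0]
gripper_width: 60.1
grasp_force: 0.0
[ 0.6  0.4 28.8] [-0.     0.     0.003] | at [465.3 319.4 126.8] j [ 0.89  0.4  -0.31  0.   -0.87 -0.71] t 2.0 w 60.1
```

Settled well; descend and close.

```bash
python3 jog.py '0 0 10 0 0 0;0 0 20 0 0 0;0 0 28.5 0 0 0;0 0 28.5 0 0 0;0 0 28.5 0 0 0' && python3 jog.py '0 0 0 0 0 0;0 0 0 0 0 0;0 0 0 0 0 0;0 0 0 0 0 0;0 0 0 0 0 0;0 0 0 0 0 0;0 0 0 0 0 0;0 0 0 0 0 0' 5
```

```text
clock: 2.5
position: [465.4, 319.6, 98.4]
ee_rot: [0.768, -0.64, 0.0, -0.0]
contact_force: [-0.1, -0.1, -0.3]
gripper_width: 59.8
grasp_force: 0.0
clock: 3.3
position: [465.7, 320.0, 99.4]
ee_rot: [0.768, -0.64, 0.0, -0.001]
contact_force: [-1.3, -0.7, 5.2]
gripper_width: 13.0
grasp_force: 59.8
```

```bash
python3 jog.py '0 0 -4 0 0 0;0 0 -10 0 0 0;0 0 -18 0 0 0;0 0 -28 0 0 0;0 0 -38 0 0 0;0 0 -48 0 0 0;0 0 -58 0 0 0;0 0 -66 0 0 0;0 0 -70 0 0 0;0 0 -70 0 0 0' && python3 jog.py '0 0 -6 0 0 0;0 0 -14 0 0 0;0 0 -24 0 0 0;0 0 -34 0 0 0;0 0 -44 0 0 0;0 0 -54 0 0 0;0 0 -62 0 0 0;0 0 -68 0 0 0;0 0 -70 0 0 0;0 0 -70 0 0 0'; python3 -c "
from h import *
rel([680,318,238],10.2)
for n in ('side','top'): cv2.imwrite('pics/%s2.png'%n,arm.get_image(n))
b=cv2.imread('pics/side2.png')[40:280,60:380]; a=cv2.imread('pics/top2.png')[220:380,0:290]
cv2.imwrite('pics/m3.png',np.hstack([cv2.resize(a,(380,210)),cv2.resize(b,(280,210))]))
"
```

```text
clock: 4.3
position: [465.5, 319.8, 169.6]
ee_rot: [0.768, -0.64, -0.0, -0.001]
contact_force: [0.1, -0.4, -4.2]
gripper_width: 13.0
grasp_force: 58.7
clock: 5.3
position: [465.2, 319.6, 239.0]
ee_rot: [0.768, -0.64, -0.0, -0.001]
contact_force: [-0.5, -0.2, -4.6]
gripper_width: 12.8
grasp_force: 58.7
[  40.2 -211.     1.1] [-0.001  0.001  0.003] | at [465.2 319.6 239. ] j [ 0.89  0.29 -0.16 -0.   -1.12 -0.71] t 5.3 w 12.8
```

View pics/m3.png

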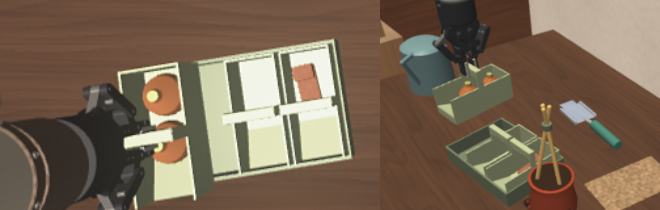

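```bash
python3 -c "
from h import *
rel([685,150,245],-4.6)"
```

```text
[ 206.2 -185.9   -6.8] [0.    0.    0.261] | at [465.  319.4 238.3] j [ 0.89  0.29 -0.16 -0.   -1.12 -0.71] t 5.4 w 12.9
```

```bash
python3 jog.py '7 -6 0 0 0 0.01;20 -18 -1 0 0 0.025;40 -36 -2 0 0 0.05;60 -54 -3 0 0 0.08;82 -74 -3 0 0 0.105;104 -94 -4 0 0 0.13;126 -114 -5 0 0 0.16;148 -133 -6 0 0 0.19;168 -151 -6 0 0 0.21;184 -166 -7 0 0 0.235' && python3 jog.py '12 -11 0 0 0 0.015;20 -18 0 0 0 0.025;22 -20 0 0 0 0.026;22 -20 0 0 0 0.026'; python3 -c "
from h import *
rel([685,-80,245],-4.6)
b=arm.get_image('side'); cv2.imwrite('pics/side3.png',b)"
```

```text
clock: 6.4
position: [662.9, 166.5, 244.6]
ee_rot: [-0.687, 0.727, 0.0, -0.0]
contact_force: [-0.4, 0.5, -4.6]
gripper_width: 12.8
grasp_force: 59.0
clock: 6.8
position: [680.2, 145.2, 245.6]
ee_rot: [-0.678, 0.735, 0.0, 0.0]
contact_force: [-0.4, 0.8, -3.5]
gripper_width: 12.7
grasp_force: 59.0
[224.1 -22.8   0.3] [-0.     0.001  0.   ] | at [680.2 145.2 245.6] j [ 0.44  0.51  0.2  -0.   -1.26 -0.52] t 6.8 w 12.7
```

View pics/side3.png

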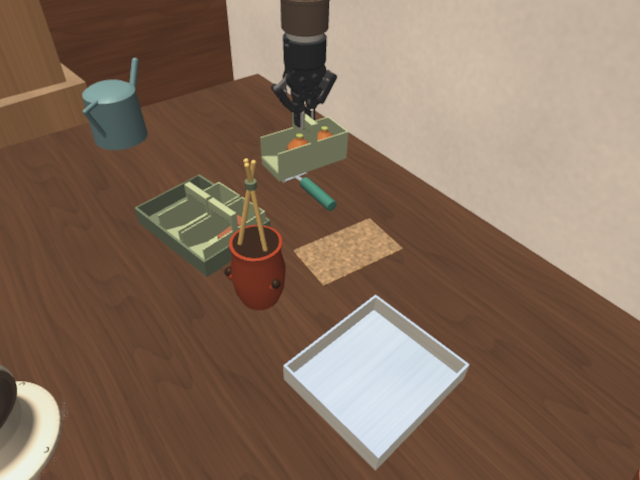

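```bash
python3 jog.py '8 -1 0 0 0 0;24 -2.5 0 0 0 0;46 -5 0 0 0 0;70 -7 0 0 0 0;95 -9.5 0 0 0 0;120 -12 0 0 0 0;145 -15 0 0 0 0;170 -17 0 0 0 0;192 -19 0 0 0 0;208 -21 0 0 0 0' && python3 jog.py '11 -1 0 0 0 0;16 -2 0 0 0 0;16 -2 0 0 0 0'; python3 -c "
from h import *
b=cast('top',[[401.5,233],[414.5,347],[519,338.5],[506,223.5]],40).mean(0)
rel([585,-250,245],-2)"
```

```text
clock: 7.85
position: [684.1, -66.0, 245.9]
ee_rot: [-0.678, 0.735, 0.0, 0.001]
contact_force: [-0.1, -0.2, -4.1]
gripper_width: 12.8
grasp_force: 59.0
clock: 8.15
position: [685.5, -80.1, 245.5]
ee_rot: [-0.678, 0.735, 0.0, 0.001]
contact_force: [-0.6, 0.3, -4.6]
gripper_width: 12.9
grasp_force: 59.0
[177.4  86.5   0.2] [-0.001  0.001 -0.046] | at [685.5 -80.1 245.5] j [ 0.12  0.5   0.18 -0.   -1.26 -0.2 ] t 8.15 w 12.9
```

```bash
python3 jog.py '8 4 0 0 0 -0.005;24 12 0 0 0 -0.01;44 21 0 0 0 -0.02;66 32 0 0 0 -0.03;88 43 0 0 0 -0.04;110 54 0 0 0 -0.05;132 65 0 0 0 -0.06;152 75 0 0 0 -0.07;168 83 0 0 0 -0.08;177 87 0 0 0 -0.08' && python3 jog.py '0 0 0 0 0 0;0 0 0 0 0 0'; python3 -c "
from h import *
rel([575,-252,180],0,15)"
```

```text
clock: 9.15
position: [582.9, -250.7, 245.7]
ee_rot: [-0.707, 0.707, 0.0, 0.001]
contact_force: [0.2, 0.2, -5.1]
gripper_width: 12.7
grasp_force: 59.0
clock: 9.35
position: [584.7, -249.1, 245.4]
ee_rot: [-0.707, 0.707, -0.0, 0.001]
contact_force: [0.1, 0.2, -3.7]
gripper_width: 13.1
grasp_force: 59.0
[ 3.   9.8 65.4] [ 0.26   0.001 -0.   ] | at [ 584.7 -249.1  245.4] j [-0.15  0.4   0.03 -0.   -1.2   0.15] t 9.35 w 13.1
```

```bash
python3 jog.py '0.5 1 5 0.02 0 0;1 2 14 0.05 0 0;1 4 24 0.08 0 0;2 5 34 0.12 0 0;2 7 46 0.16 0 0;3 9 57 0.2 0 0;3 9 66 0.24 0 0;3 10 74 0.26 0 0;3 10 78 0.26 0 0;3 10 78 0.26 0 0'; python3 -c "
from h import *
rel([575,-252,136],0,15)
rel([575,-252,136],0,30)
rel([575,-252,136],0,45)"
```

```text
clock: 10.35
position: [574.7, -251.4, 166.6]
ee_rot: [0.702, -0.701, 0.091, -0.092]
contact_force: [-0.0, 0.1, -4.3]
gripper_width: 13.4
grasp_force: 59.0
[ 0.6  7.5 29.7] [0.003 0.002 0.001] | at [ 574.7 -251.4  166.6] j [-0.18  0.36 -0.25 -0.07 -0.71  0.23] t 10.35 w 13.4
[ 0.6  7.5 29.7] [0.265 0.002 0.001] | at [ 574.7 -251.4  166.6] j [-0.18  0.36 -0.25 -0.07 -0.71  0.23] t 10.35 w 13.4
[ 0.6  7.5 29.7] [0.527 0.002 0.   ] | at [ 574.7 -251.4  166.6] j [-0.18  0.36 -0.25 -0.07 -0.71  0.23] t 10.35 w 13.4
```

```bash
python3 -c "
from h import *
rel([567,-234,166],25,15)"
```

```text
[-17.4   7.6  -1.4] [ 0.003 -0.111 -0.421] | at [ 574.7 -251.4  166.6] j [-0.18  0.36 -0.25 -0.07 -0.71  0.23] t 10.35 w 13.4
```

```bash
python3 jog.py '-2 1 0 0 -0.015 -0.05;-5 2 0 0 -0.03 -0.12;-8 4 -1 0 -0.05 -0.2;-12 5 -1 0 -0.075 -0.28;-15 7 -1 0 -0.095 -0.36;-17.4 7.6 -1.4 0.003 -0.111 -0.421;-17.4 7.6 -1.4 0.003 -0.111 -0.421;-17.4 7.6 -1.4 0.003 -0.111 -0.421'; python3 -c "
from h import *
rel([567,-234,136],25,15)"
```

```text
clock: 11.15
position: [567.7, -234.8, 167.1]
ee_rot: [0.836, -0.533, 0.072, -0.111]
contact_force: [-0.1, -0.2, -3.5]
gripper_width: 12.9
grasp_force: 59.0
[-1.   8.4 30. ] [-0.002 -0.002 -0.001] | at [ 567.7 -234.8  167.1] j [-0.21  0.37 -0.18 -0.21 -0.82  0.77] t 11.15 w 12.9
```

```bash
python3 jog.py '0 2 8 0 0 0;0 5 18 0 0 0;-1 8 27 0 0 0;-1 8.4 30 0.02 0 0;-1 8.4 30 0.06 0 0;-1 8.4 30 0.1 0 0;-1 8.4 30 0.14 0 0;-1 8.4 30 0.18 0 0;-1 8.4 30 0.18 0 0;-1 8.4 30 0.18 0 0'; python3 -c "
from h import *
rel([567,-234,136],25,45)"
```

```text
clock: 12.15
position: [566.3, -234.4, 135.5]
ee_rot: [0.822, -0.525, 0.119, -0.185]
contact_force: [-0.5, 1.9, -4.9]
gripper_width: 12.8
grasp_force: 59.8
[-0.1 -1.  -0.1] [ 0.342 -0.002 -0.   ] | at [ 566.3 -234.4  135.5] j [-0.29  0.38 -0.21 -0.46 -0.69  1.04] t 12.15 w 12.8
```

```bash
python3 jog.py '0 -0.5 0 0.02 0 0;0 -1 0 0.05 0 0;0 -1 0 0.08 0 0;0 -1 0 0.11 0 0;0 -1 0 0.14 0 0;0 -1 0 0.17 0 0;0 -1 0 0.2 0 0;0 -1 0 0.2 0 0'; python3 -c "
from h import *
rel([567,-234,136],25,45)
cv2.imwrite('pics/side4.png',arm.get_image('side')); cv2.imwrite('pics/top4.png',arm.get_image('top'))
a=cv2.imread('pics/side4.png')[220:480,260:500]; b=cv2.imread('pics/top4.png')[190:380,380:560]
cv2.imwrite('pics/m4.png',np.hstack([cv2.resize(a,(400,433)),cv2.resize(b,(400,433))]))"
```

```text
clock: 12.95
position: [567.1, -234.3, 135.9]
ee_rot: [0.8, -0.51, 0.171, -0.266]
contact_force: [-0.5, -0.8, -3.4]
gripper_width: 13.1
grasp_force: 60.8
[-0.3 -0.1 -0. ] [ 0.142 -0.002 -0.   ] | at [ 567.1 -234.3  135.9] j [-0.41  0.38 -0.2  -0.78 -0.69  1.39] t 12.95 w 13.1
```

View pics/m4.png

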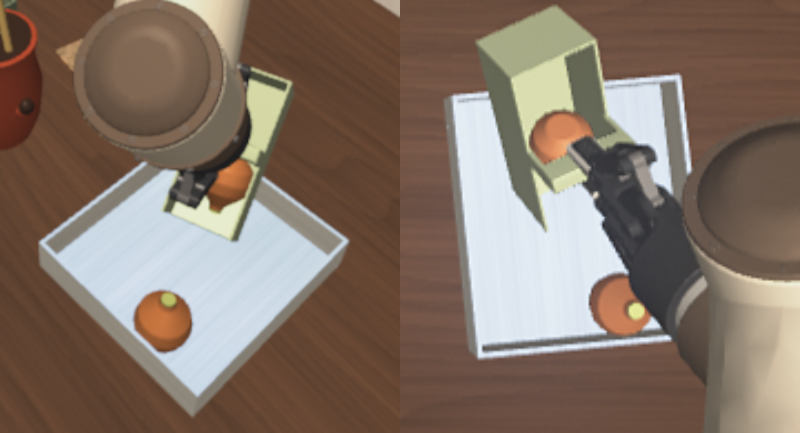

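```bash
python3 jog.py '0 0 0 0.02 0 0;0 0 0 0.05 0 0;0 0 0 0.08 0 0;0 0 0 0.11 0 0;0 0 0 0.142 0 0;0 0 0 0.142 0 0;0 0 0 0.142 0 0;0 0 0 0.142 0 0;0 0 0 0.142 0 0'; python3 -c "
from h import *
rel([567,-234,136],25,45)
cv2.imwrite('pics/side5.png',arm.get_image('side')); cv2.imwrite('pics/top5.png',arm.get_image('top'))
a=cv2.imread('pics/side5.png')[220:480,260:500]; b=cv2.imread('pics/top5.png')[190:380,380:560]
cv2.imwrite('pics/m5.png',np.hstack([cv2.resize(a,(400,433)),cv2.resize(b,(400,433))]))
# orange area in side tray region, split into blobs
for n in ('side','top'):
  h=cv2.cvtColor(cv2.imread(f'pics/{n}5.png'),cv2.COLOR_BGR2HSV); m=cv2.inRange(h,(5,140,110),(16,255,255))
  k,_,st,c=cv2.connectedComponentsWithStats(m); print(n,[(st[i,4],c[i].round()) for i in range(1,k) if st[i,4]>60])"
```

```text
clock: 13.95
position: [567.4, -233.3, 136.2]
ee_rot: [0.779, -0.496, 0.206, -0.322]
contact_force: [-0.3, 0.1, -3.8]
gripper_width: 12.7
grasp_force: 60.8
[ 0.4  0.6 -0.4] [-0.    -0.001  0.001] | at [ 567.4 -233.3  136.2] j [-0.52  0.4  -0.19 -1.01 -0.75  1.65] t 13.95 w 12.7
side [(np.int32(377), array([256., 247.])), (np.int32(192), array([403., 325.])), (np.int32(784), array([357., 413.]))]
top [(np.int32(74), array([455., 241.]))]
```

```bash
cat >> h.py <<'E'
def blobs(n,im):
    m=cv2.inRange(cv2.cvtColor(im,cv2.COLOR_BGR2HSV),(4,120,90),(18,255,255))
    k,_,st,c=cv2.connectedComponentsWithStats(m); return [(int(st[i,4]),st[i,:4].tolist(),c[i].round(1).tolist()) for i in range(1,k) if st[i,4]>40]
def tri(a,b):
    P=[]; 
    for n in("side","top"):
        K,R,t=cam(n); P.append(K@np.c_[R,t])
    X=cv2.triangulatePoints(P[0],P[1],np.float64(a).reshape(2,1),np.float64(b).reshape(2,1))[:,0]; return X[:3]/X[3]
def inbin(p):
    s=arm.read_state(); R=Ro.from_quat(s["ee_rot"]).as_matrix(); B=R@np.array([[0,-1,0],[-1,0,0],[0,0,-1.]]).T
    return B.T@(p-s["position"])+[0,0,94]
E
python3 -c "
from h import *
for k in ('4','5'):
  print([blobs(n,cv2.imread(f'pics/{n}{k}.png')) for n in ('side','top')])
X=tri((403,325),(455,241));print(X,inbin(X))
print(proj('side',[567,-234,136]),proj('top',[567,-234,136]))
s=arm.read_state();R=Ro.from_quat(s['ee_rot']).as_matrix()
for y in (-12,12): P=s['position']+R@[0,y,17];print('tip',y,P.round(),proj('side',P).round(),proj('top',P).round())
f=[arm.read_state()['contact_force'][2]]
print(f)"
```

```text
[[(4782, [0, 0, 66, 99], [25.7, 49.6]), (148852, [0, 79, 640, 401], [277.7, 316.7]), (61, [218, 227, 13, 12], [224.2, 232.1]), (514, [385, 315, 26, 32], [397.7, 330.4]), (845, [341, 395, 34, 36], [357.5, 413.0])], [(288, [630, 122, 10, 40], [635.4, 141.3]), (201, [623, 208, 17, 20], [631.6, 216.5]), (369, [440, 239, 27, 23], [450.7, 248.6]), (98, [633, 264, 7, 21], [636.6, 272.9]), (391, [223, 269, 22, 28], [233.7, 282.1]), (609, [296, 288, 57, 56], [324.0, 316.1]), (371, [466, 311, 27, 26], [477.7, 325.0])]]
[[(2976, [10, 14, 56, 82], [32.8, 58.3]), (84024, [0, 80, 400, 400], [156.9, 300.3]), (50, [278, 141, 24, 12], [289.1, 147.0]), (146, [284, 179, 22, 14], [294.3, 185.8]), (12711, [427, 196, 213, 220], [549.5, 297.9]), (62, [218, 227, 13, 12], [224.2, 232.1]), (28925, [388, 235, 252, 245], [508.7, 398.7]), (69, [415, 251, 18, 12], [421.4, 256.2]), (238, [391, 315, 22, 22], [402.9, 326.4]), (826, [340, 395, 34, 36], [356.9, 413.1])], [(207, [21, 9, 95, 6], [61.8, 12.4]), (43, [545, 22, 43, 1], [566.0, 22.0]), (945, [612, 122, 28, 49], [628.1, 149.3]), (519, [623, 189, 17, 41], [632.3, 209.5]), (467, [438, 235, 27, 26], [449.6, 245.9]), (43, [634, 254, 6, 11], [637.2, 259.9]), (212, [223, 269, 22, 28], [233.9, 280.9]), (508, [296, 288, 57, 56], [327.5, 314.8]), (328, [466, 312, 24, 25], [477.1, 325.0])]]
[ 604.07956625 -237.25832142   61.69761386] [-30.29414907 -18.9970328   19.02602028]
[[392.2600678  304.76426539]] [[465.67779456 261.51652198]]
tip -12 [ 586. -225.  133.] [[397. 297.]] [[459. 250.]]
tip 12 [ 571. -232.  116.] [[391. 311.]] [[461. 260.]]
[np.float64(-2.665247652581771)]
```

```bash
python3 jog.py '0 0 0 0.02 0 0;0 0 0 0.05 0 0;0 0 0 0.08 0 0;0 0 0 0.11 0 0;0 0 0 0.14 0 0;0 0 0 0.16 0 0;0 0 0 0.175 0 0;0 0 0 0.175 0 0;0 0 0 0.175 0 0'; python3 -c "
from h import *
rel([567,-234,136],25,55)
for n in ('side','top'):
  im=arm.get_image(n);cv2.imwrite(f'pics/{n}6.png',im); print(n,[b for b in blobs(n,im) if b[0]<1000])
for z in (70,90,110): X=cast('top',[449.6,245.9],z)[0]; print(z,X.round(),inbin(X).round())"
```

```text
clock: 14.95
position: [567.4, -233.8, 136.3]
ee_rot: [0.748, -0.476, 0.249, -0.389]
contact_force: [0.6, -0.4, -1.0]
gripper_width: 12.3
grasp_force: 61.0
[-0.   0.5 -0.2] [-0.001 -0.002  0.001] | at [ 567.4 -233.8  136.3] j [-0.65  0.44 -0.21 -1.27 -0.86  1.95] t 14.95 w 12.3
side [(365, [37, 64, 29, 25], [47.2, 77.5]), (59, [148, 128, 14, 19], [152.6, 135.6]), (453, [157, 134, 60, 49], [187.3, 157.6]), (698, [134, 142, 46, 47], [157.0, 165.5]), (58, [46, 145, 17, 19], [54.4, 154.4]), (172, [101, 149, 34, 41], [116.6, 168.0]), (44, [66, 155, 15, 18], [73.3, 164.5]), (146, [140, 165, 26, 28], [152.9, 179.5]), (606, [230, 182, 90, 60], [280.4, 214.4]), (74, [23, 207, 16, 37], [30.5, 223.8]), (41, [108, 223, 13, 18], [113.2, 231.7]), (61, [218, 227, 13, 11], [224.3, 232.0]), (172, [104, 231, 36, 45], [121.6, 254.5]), (88, [490, 241, 20, 14], [498.5, 246.8]), (72, [487, 248, 37, 25], [505.3, 260.2]), (126, [481, 252, 38, 26], [498.2, 263.8]), (117, [138, 257, 27, 33], [151.4, 275.1]), (156, [478, 257, 50, 33], [503.4, 274.0]), (63, [63, 258, 20, 34], [71.7, 273.5]), (841, [228, 260, 39
[... 1672 characters left out ...]
]), (244, [49, 451, 20, 29], [58.0, 466.7]), (41, [151, 454, 14, 26], [158.2, 467.8]), (50, [403, 462, 17, 18], [412.0, 472.3])]
top [(68, [9, 0, 24, 5], [19.2, 1.7]), (187, [24, 9, 81, 6], [58.6, 12.4]), (42, [116, 14, 36, 2], [131.9, 14.8]), (49, [541, 21, 48, 2], [564.3, 21.9]), (944, [613, 122, 27, 49], [628.1, 149.3]), (520, [623, 189, 17, 41], [632.3, 209.5]), (153, [633, 254, 7, 31], [636.7, 268.8]), (145, [223, 269, 22, 27], [234.2, 280.2]), (493, [296, 288, 57, 56], [327.7, 314.8]), (271, [454, 288, 21, 20], [463.8, 297.9]), (313, [466, 312, 22, 25], [476.4, 324.8])]
70 [ 597. -226.   70.] [-38.  -6.  32.]
90 [ 596. -220.   90.] [-20.   0.  42.]
110 [ 594. -215.  110.] [-3.  6. 52.]
```

```bash
python3 -c "
from h import *
print([cast('top',p,30)[0].round() for p in ([463.8,297.9],[476.4,324.8])],[cast('side',p,30)[0].round() for p in ([379.6,377.4],[357.2,413.4])])
rel([580,-228,200],25,55)
rel([620,-215,262],25,30)"
```

```text
[array([ 499., -265.,   30.]), array([ 448., -289.,   30.])] [array([ 520., -273.,   30.]), array([ 451., -298.,   30.])]
[  0.4 -60.  -25.2] [-0.001 -0.001  0.001] | at [ 567.5 -233.6  136.4] j [-0.65  0.44 -0.21 -1.27 -0.86  1.95] t 15.05 w 13.0
[   5.6 -134.7  -26.4] [-0.438 -0.002  0.001] | at [ 567.5 -233.6  136.4] j [-0.65  0.44 -0.21 -1.27 -0.86  1.95] t 15.05 w 13.0
```

```bash
python3 jog.py '0 -4 -2 0 0 0;0 -12 -5 0 0 0;0 -24 -10 0 0 0;0 -36 -15 0 0 0;0 -48 -20 0 0 0;0.4 -60 -25 0 0 0;2 -80 -25 -0.05 0 0;3 -100 -26 -0.15 0 0;4 -118 -26 -0.27 0 0;5.6 -134.7 -26.4 -0.38 -0.002 0' && python3 jog.py '0 0 0 -0.058 0 0;0 0 0 -0.058 0 0'; python3 -c "
from h import *
im=[arm.get_image(n) for n in ('side','top')]
print([(n,[b for b in blobs(n,i) if 200<b[0]<1200 and 340<b[2][0]<530 and 220<b[2][1]<450]) for n,i in zip(('side','top'),im)])
rel([690,-70,262],-4.6,0)"
```

```text
clock: 16.05
position: [619.8, -214.3, 264.1]
ee_rot: [0.808, -0.515, 0.153, -0.24]
contact_force: [-0.5, 0.2, -2.7]
gripper_width: 12.8
grasp_force: 60.9
clock: 16.25
position: [621.0, -212.7, 263.3]
ee_rot: [0.816, -0.517, 0.139, -0.219]
contact_force: [-0.6, -0.0, -2.5]
gripper_width: 12.6
grasp_force: 60.9
[('side', []), ('top', [])]
[-100.5 -108.6   62. ] [-0.511  0.138  0.505] | at [ 619.3 -214.   261.1] j [-0.25  0.3  -0.03 -0.43 -0.88  0.9 ] t 16.35 w 12.6
```

```bash
python3 jog.py '-10 -11 6 -0.05 0.014 0.05;-20 -22 12 -0.1 0.028 0.1;-35 -38 22 -0.18 0.048 0.177;-50 -54 31 -0.255 0.069 0.252;-65 -71 40 -0.33 0.09 0.328;-80 -87 50 -0.41 0.11 0.404;-92 -100 57 -0.47 0.127 0.465;-100.5 -108.6 62 -0.511 0.138 0.505;-100.5 -108.6 62 -0.511 0.138 0.505;-100.5 -108.6 62 -0.511 0.138 0.505'; python3 -c "
from h import *
im=[arm.get_image(n) for n in ('side','top')]
print([(n,[b for b in blobs(n,i) if 200<b[0]<1200 and 340<b[2][0]<530 and 220<b[2][1]<450]) for n,i in zip(('side','top'),im)])
rel([687.7,2.5,240],-4.6,0)"
```

```text
clock: 17.35
position: [690.0, -71.9, 260.8]
ee_rot: [-0.678, 0.735, 0.0, -0.001]
contact_force: [0.7, -0.2, -1.5]
gripper_width: 12.9
grasp_force: 60.8
[('side', []), ('top', [(418, [456, 286, 25, 26], [467.9, 300.0]), (456, [466, 312, 27, 25], [479.4, 324.1])])]
[-74.6   8.2  21.8] [-0.    -0.001 -0.002] | at [689.7 -72.5 261.9] j [ 0.13  0.5   0.22  0.   -1.29 -0.21] t 17.45 w 12.9
```

```bash
python3 jog.py '-12 1 2 0 0 0;-28 3 6 0 0 0;-46 5 12 0 0 0;-62 7 18 0 0 0;-72 8 22 0 0 0;-74.6 8 32 0 0 0;-74.6 8 46 0 0 0;-74.6 8 60 0 0 0;-74.6 8 70 0 0 0;-74.6 8 74 0 0 0' && python3 jog.py '0 0 0 0 0 0;0 0 0 0 0 0;0 0 0 0 0 0'; python3 -c "
from h import *
rel([687.7,2.5,110],-4.6,0)
cv2.imwrite('pics/side7.png',arm.get_image('side'));cv2.imwrite('pics/top7.png',arm.get_image('top'))"
```

```text
clock: 18.45
position: [687.8, 2.9, 185.5]
ee_rot: [-0.678, 0.735, 0.0, -0.002]
contact_force: [-0.4, 0.3, -1.8]
gripper_width: 13.0
grasp_force: 60.8
clock: 18.75
position: [689.1, 3.5, 188.8]
ee_rot: [-0.678, 0.735, -0.001, 0.0]
contact_force: [-0.1, -0.3, -0.6]
gripper_width: 12.7
grasp_force: 60.8
[ 1.   1.5 78.8] [-0.002 -0.002 -0.001] | at [689.1   3.5 188.8] j [ 0.24  0.53  0.1   0.   -1.13 -0.32] t 18.75 w 12.7
```

```bash
python3 jog.py '0.3 0.5 14 0 0 0;0.6 1 30 0 0 0;1 1.2 46 0 0 0;1 1.5 60 0 0 0;1 1.5 70 0 0 0;1 1.5 76 0 0 0;1 1.5 80 0 0 0;1 1.5 80 0 0 0;1 1.5 80 0 0 0'; python3 -c "
from h import *
rel([687.7,2.5,99],-4.6,0)"
```

```text
clock: 19.75
position: [687.5, 2.6, 108.5]
ee_rot: [-0.678, 0.735, -0.001, -0.0]
contact_force: [-0.8, -0.1, -1.9]
gripper_width: 12.9
grasp_force: 60.8
[ 0.1 -0.1  9.5] [-0.002 -0.002 -0.   ] | at [687.5   2.6 108.5] j [ 0.24  0.6   0.    0.   -0.97 -0.32] t 19.75 w 12.9
```

```bash
python3 jog.py '0 0 2 -0.002 -0.002 0;0 0 4 -0.002 -0.002 0;0 0 6 -0.002 -0.002 0;0 0 7 -0.002 -0.002 0;0 0 8 -0.002 -0.002 0;0 0 8 -0.002 -0.002 0' && python3 jog.py '0 0 0.5 0 0 0;0 0 1 0 0 0;0 0 1 0 0 0'
```

```text
clock: 20.35
position: [687.1, 2.6, 99.7]
ee_rot: [-0.678, 0.735, 0.001, -0.001]
contact_force: [0.5, 0.1, -1.7]
gripper_width: 12.9
grasp_force: 60.8
clock: 20.65
position: [687.1, 2.5, 99.5]
ee_rot: [-0.678, 0.735, 0.0, -0.001]
contact_force: [-1.7, -1.0, 1.8]
gripper_width: 12.9
grasp_force: 61.2
```

```bash
python3 jog.py '0 0 0.4 0 0 0;0 0 0.4 0 0 0' && python3 jog.py '0 0 0 0 0 0;0 0 0 0 0 0;0 0 0 0 0 0;0 0 0 0 0 0;0 0 0 0 0 0;0 0 0 0 0 0' 60 && python3 jog.py '0 0 -5 0 0 0;0 0 -15 0 0 0;0 0 -30 0 0 0;0 0 -50 0 0 0;0 0 -75 0 0 0;0 0 -100 0 0 0;0 0 -130 0 0 0;-40 0 -150 0 0 0;-80 0 -155 0 0 0;-120 0 -160 0 0 0' && python3 jog.py '-40 0 0 0 0 0;-80 0 0 0 0 0;-110 0 0 0 0 0;-110 0 0 0 0 0'; python3 - <<'E'
from h import *
np.set_printoptions(precision=1,suppress=True)
a=arm.get_image('top');b=arm.get_image('side');cv2.imwrite('pics/top8.png',a);cv2.imwrite('pics/side8.png',b)
print([x for x in blobs('top',a) if 200<x[0]<1200 and 390<x[2][0]<530])
# expected corners of bar top at ideal
B=Ro.from_euler('z',-4.6,degrees=True).as_matrix()
P=np.array([[x,y,106] for x,y in((-7,-35.5),(7,-35.5),(7,35.5),(-7,35.5))]); W=[687.7,2.5,0]+P@B.T
print(proj('top',W).tolist())
cv2.imwrite('pics/m8.png',np.hstack([cv2.resize(a[130:270,270:390],(400,467),interpolation=cv2.INTER_CUBIC),cv2.resize(b[180:480,240:490],(389,467))]))
E
```

```text
clock: 20.85
position: [687.1, 2.4, 99.4]
ee_rot: [-0.678, 0.735, 0.0, -0.001]
contact_force: [-3.9, 0.0, 5.9]
gripper_width: 12.9
grasp_force: 61.8
clock: 21.45
position: [687.2, 2.6, 98.3]
ee_rot: [-0.678, 0.735, 0.001, -0.001]
contact_force: [0.7, 0.0, -0.0]
gripper_width: 60.0
grasp_force: 0.0
clock: 22.45
position: [697.4, 123.2, 262.0]
ee_rot: [-0.678, 0.735, -0.0, 0.001]
contact_force: [0.5, -0.7, -0.8]
gripper_width: 60.1
grasp_force: 0.0
clock: 22.85
position: [705.7, 236.1, 259.2]
ee_rot: [-0.68, 0.734, 0.0, 0.0]
contact_force: [0.1, -0.1, -0.9]
gripper_width: 60.0
grasp_force: 0.0
[(297, [457, 289, 24, 23], [468.8, 302.6]), (416, [466, 312, 27, 25], [479.9, 324.2])]
[[346.65563028726007, 197.73144559486835], [347.37325101596326, 189.9968390422655], [307.8189849606975, 186.21953116305352], [307.05342990880484, 193.94633327296594]]
```

View pics/m8.png

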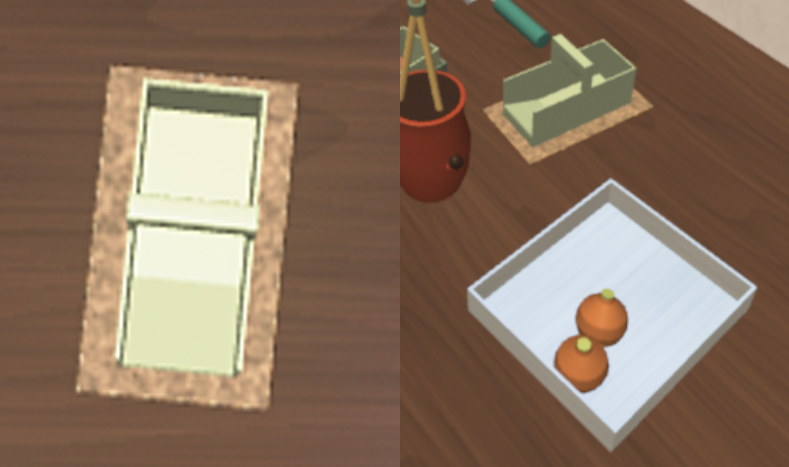

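```bash
python3 jog.py '0 0 0 0 0 0;0 0 0 0 0 0;0 0 0 0 0 0;0 0 0 0 0 0;0 0 0 0 0 0;0 0 0 0 0 0;0 0 0 0 0 0;0 0 0 0 0 0;0 0 0 0 0 0;0 0 0 0 0 0' && python3 -c "
from h import *
print([x for x in blobs('top',arm.get_image('top')) if 200<x[0]<1200 and 390<x[2][0]<530])
print(arm.job_done())"
```

```text
clock: 23.95
position: [705.9, 231.9, 258.4]
ee_rot: [-0.678, 0.735, 0.001, -0.001]
contact_force: [-0.3, -0.6, -0.6]
gripper_width: 59.6
grasp_force: 0.0
[(304, [457, 289, 24, 23], [468.8, 302.5]), (419, [466, 312, 27, 25], [479.9, 324.2])]
the job is handed in; nothing more can be done
None
```

Job handed in at about 24 s: both bulbs lie at rest in the tray, and the emptied bin stands upright on the mat, about 2 mm off centre by camera; the second bulb only rolled out once the bin was tipped to 55°.

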